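# Fit and lock the hold-down cover on a loaded solder pallet

## Task

A loaded circuit board lies in the dark solder pallet. Take the aluminium hold-down cover from its sloping blue stand by the black handle, lower it level and without dropping it over the pallet's two dowel pins until it lies flat and fully home, then turn the red clamp knob clockwise as far as it goes, so that its steel finger locks over the cover's front edge. Leave the other things on the bench where they are.

Things in the scene. Friction and masses are not known exactly. Their poses are not given: they have to be found in the camera images.
- cover: Loose hold-down cover: aluminium plate 110 (x) x 184 (y) x 8 mm thick, about 0.3 kg, with two rectangular windows (28 x 100 mm, either side of the handle) and a black bow handle on top. Origin: centre of its underside; z: square out of the plate on the handle's side; x: across the handle, towards the edge that has the two pin holes near its ends (rear edge); y: along the handle, towards the round hole. It starts lying on the stand with its rear edge uppermost.
- cover_handle (a point): Centre of the handle's bar, on the cover, 38 mm above the underside on the cover's z axis; axes as the cover's. The bar is flat-sided, 14 mm wide (x), 16 mm high (z), 100 mm long (y), with 22 mm of open space between it and the plate except at its two feet (14 mm wide, centred 43 mm either side of the middle).
- hole_left (a point): Centre of the round 14 mm through-hole at the cover's underside; 30 mm towards +x and 74 mm towards +y from the cover's origin; axes as the cover's.
- hole_right (a point): Centre of the slot (14 mm in x, 20 mm in y, through) at the cover's underside; 30 mm towards +x and 74 mm towards -y from the cover's origin; axes as the cover's.
- cover_stand: Fixed stand of bent blue sheet steel, 128 deep x 170 wide x 85 mm high, on the bench. Origin: centre of its underside; z up. Its face rises towards its +x at 32 degrees from level, from an 11 mm lip (square to the face) at the low front edge; the cover lies on this face, against the lip, and comes off square to the face. Stand and pallet may each be the left or the right one, and are turned up to 15 degrees about the vertical.
- solder_pallet: Fixed dark grey solder pallet lying level on the bench, 196 (x) x 226 (y) x 14 mm, with aluminium bars (9 mm wide, 8 mm high) along its left and right edges and a green board with parts in its pocket. Origin: centre of its underside; z up; x towards its rear (dowel) side, y to its left.
- pallet_seat (a point): On the pallet's upper face (14 mm above its underside), 25 mm towards +x from its centre: where the cover's origin lies when the cover is home, with the cover's axes parallel to the pallet's. Axes as the pallet's.
- pin_left (a point): Foot of the left dowel pin on the pallet's upper face, at 30 mm towards +x and 74 mm towards +y from pallet_seat; it takes the cover's round hole. Steel, 12 mm across, straight for 12 mm, then tapering to a blunt tip 24 mm above the upper face.
- pin_right (a point): Foot of the right dowel pin, the same shape, at 30 mm towards +x and 74 mm towards -y from pallet_seat; it takes the cover's slot.
- clamp (a joint): Clamp knob's angle in rad, clockwise from above: 0 is open (the finger points to the pallet's left, 1.45 rad anticlockwise from the pallet's x axis), 1.45 is the stop, with the finger along the pallet's +x over the cover's front edge. It starts between 0 and 0.25, clear of the cover, turns stiffly (0.06 N m) and stays where it is left.
- clamp_grip (a point): On the clamp's upright axis, 55 mm towards -x from the pallet's centre, 54 mm above the bench, in the upper half of the red wing knob; z up, x along the wing towards the finger. The wing is 46 mm long, 14 mm thick and 30 mm high (36 to 66 mm above the bench), over a round collar 26 mm across. The steel finger below it (24 to 29 mm above the bench, 14 mm wide) reaches 38 mm from the axis; the home cover's top is 22 mm above the bench.
- solder_reel: Bystander, not to be moved: black-flanged reel of solder wire lying flat, 57 mm across, 32 high. Origin: centre of its underside.
- flux_bottle: Bystander, not to be moved: amber bottle with a white cap, 42 mm across, 95 high, upright. Origin: centre of its underside.
- red_marker: Bystander, not to be moved: white marker pen with a red cap, 15 mm thick, 128 long, lying along its y axis. Origin: centre of its underside.
- blue_cutters: Bystander, not to be moved: pair of cutters with blue grips, 46 x 140 x 11 mm, lying flat, long along its y axis. Origin: centre of its underside.

How it is judged:
By the outcome, as a careful person would: the job done as asked, in the order asked, and still so for the second after the job is handed in, with the robot touching nothing.
It also fails if it takes over 53 s, if anything falls off the work surface, if the arm or the gripper's body presses on something with over 40 N, if the wrist force passes 120 N, or if a joint passes its speed limit or range.

## Robot

A 6-joint arm with a two-finger parallel gripper is mounted at the origin on a cart in front of the work surface, level with it; the furniture and walls round the work are solid. World frame = base frame: x ahead of the robot, y to its left, z up, the work surface at z = 0. Lengths are in m, angles in degrees, forces in N, time in s.
With the tool pointing down it reaches from about 0.35 to 0.875 m from the base axis. Payload 4.2 kg.
Tool frame: the origin (TCP) lies between the finger pads; the fingertips stand 8 mm ahead of it and the grasp point (between the pads) lies 11 mm behind it; z points along the fingers, y is the line along which they close (so a half turn about z gives the same grasp; the last joint's range is limited). The gripper opens to 87 mm and grips with 3 to 60 N. Pads are 19 mm wide; open, the fingers measure 117 mm over their backs; the gripper's body (75 mm by 190 mm) begins 51 mm behind the grasp point.
Start: joints at [79.389, 22.042, 0.453, 0, -68.411, -14.817], TCP at [0.268, 0.564, 0.231] pointing down, gripper open.
Joint ranges: [-179.83, 179.83], [-69.29, 118.12], [-61.27, 80.66], [-181.25, 117.63], [-171.15, -9.14], [-177.46, 177.46]. Speed limits (degrees/s): [159.86, 159.86, 180, 180, 180, 180].

## Interface

Orientations are given as a 3x3 rotation matrix whose columns are the frame's x, y, z axes.
In Python, from station import sense, capture, camera_model, finish_job, find_in gives the robot as it stands. The module is installed in compiled form; this text tells all that it offers.
- The arm moves only by the tool arm_command, never from a script. Its argument "motion" is a list of rows, each a list of 7 numbers: the finger opening in mm, from 0 to 87, then the shift along the tool's x, y, z in mm, then the turn, a rotation vector about the tool's x, y, z in rad. In form: [[jaw, dx, dy, dz, rx, ry, rz], ...]. A call has 1 to 8 rows; each row shifts and turns the commanded pose from where the row before left it, along the tool's axes as they then stand; what a row does not reach is not made up. A row lasts 1/10 s, in which the tool goes at most 50 mm and 8.59 degrees, less where a joint would pass 70% of its speed; a pose out of reach is approached as far as the arm can. A call with a gripper value outside its range is refused whole. The fingers move at their own pace and stop on an object; the grip force is fixed at half the most. Time passes only in rows, so rows that do not move let the fingers close. It gives the time, the measured TCP pose, the force, the opening and the grip force at its end, in the units of the state.
- sense(): the state, without advancing time (a new reading comes with each control period).
- capture(name): name is "scene" or "top" or "wrist"; returns the picture (420x560x3 uint8, red, green, blue); there is no depth.
- camera_model(name): a dict with "fx", "fy", "cx", "cy" (pixels), "R" (3x3) and "t" (3): a world point X has camera coordinates R X + t. Camera axes: x right, y down, z forward; pixel columns grow to the right and rows downward; lengths in m; the calibration is good to about 2 mm. A picture is of the moment at which its call begins: read the wrist's pose just before it. camera_model takes no time and is no camera call; for the wrist camera it gives the pose at the moment of the call.
- finish_job(): hands the job in; it is judged then, once.
Trained networks look in the newest picture that a camera, given by its name, has taken for a name from the list of things; names that differ only in an ending like _2 or _b are one class to them, and where a whole thing is asked for, a point or a joint stands for the part that bears it (a point fixed in the world has none). Each returns a list of dicts, best first, with "p" (0 to 1); they miss things now and then, are a little off and sometimes report something else, mostly with a low value. They report only what shows in the picture. A call takes as long as a camera call.
- find_in(target, camera): "location" ([row, column] in pixels, amid what is visible of it).
The state is a dict: "time_s": time; "joints": joint angles; "joint_velocities": joint speeds; "effort": joint torques, N m; "tcp_pos": TCP position; "ee_rot": TCP orientation; "wrist_force": force on the tool from outside, world axes, zero at the start; "moment": the same for the moment, N m; "gripper_width": opening from 0.0 (shut) to 1.0 (fully open); "gripper_force": force on a finger pad.
Only numpy, scipy, OpenCV 4.12 (cv2) and the standard library are available. Lean on these libraries where they do the work, as an engineer would, in place of code of your own. Each camera call takes 0.05 s, during which the arm holds its last target. There are 200 camera calls.

## Working session

There is one attempt and no reset: what is moved stays moved. The work goes in short steps, Python scripts to look and compute and a tool call to move; the robot and the scene stay as the last step left them, time stands still between calls to the robot, and variables do not carry over. Pictures are saved under pics/ and viewed, at most 10 in all, crops included, and the job is handed in when it is done.

Besides the shell and the picture viewer there is one more tool, called after "Call:" by a JSON object that holds its "name" and its "arguments". arm_command: Moves the arm, as the interface text tells. Its arguments: {"type":"object","properties":{"motion":{"type":"array"}},"required":["motion"]}

```bash
mkdir -p pics
cat > h.py <<'E'
import numpy as np,cv2
from station import *
def px(cam,p):  # project
    m=camera_model(cam);c=np.array(m["R"])@np.array(p)+np.array(m["t"]);return np.array([m["fx"]*c[0]/c[2]+m["cx"],m["fy"]*c[1]/c[2]+m["cy"]])
def ray(m,uv,z):
    R=np.array(m["R"]);t=np.array(m["t"]);o=-R.T@t
    d=R.T@np.array([(uv[0]-m["cx"])/m["fx"],(uv[1]-m["cy"])/m["fy"],1]);return o+d*(z-o[2])/d[2]
def save(cam,name):
    im=capture(cam);cv2.imwrite("pics/"+name,cv2.cvtColor(im,cv2.COLOR_RGB2BGR));return im
E
python3 - <<'E'
from h import *
save("top","top0.png");m=camera_model("top")
for n,z in [("cover_handle",.08),("hole_left",.07),("hole_right",.07),("cover_stand",.04),("solder_pallet",.014),("pin_left",.03),("pin_right",.03),("clamp_grip",.06),("clamp",.06),("solder_reel",.03),("flux_bottle",.09),("red_marker",.01),("blue_cutters",.01)]:
    for r in find_in(n,"top")[:2]:
        l=r["location"];print(n,round(r["p"],2),np.round(l,1),ray(m,(l[1],l[0]),z).round(3))
save("scene","scene0.png")
print({k:np.round(v,3) for k,v in m.items()});print(sense())
E
```

```text
cover_handle 0.75 [244.8 206. ] [0.45  0.206 0.08 ]
hole_left 0.77 [245.  204.5] [0.448 0.212 0.07 ]
hole_left 0.63 [248.1 423.3] [ 0.448 -0.385  0.07 ]
hole_right 0.89 [246.7 207.6] [0.444 0.203 0.07 ]
hole_right 0.45 [243.5 358.3] [ 0.458 -0.207  0.07 ]
cover_stand 0.84 [225.3 206.7] [0.502 0.212 0.04 ]
cover_stand 0.55 [221.7 353.3] [ 0.518 -0.199  0.04 ]
solder_pallet 0.62 [223.2 353.8] [ 0.514 -0.206  0.014]
pin_left 0.87 [222.7 352.1] [ 0.515 -0.198  0.03 ]
pin_right 0.84 [220.2 352.2] [ 0.522 -0.198  0.03 ]
pin_right 0.65 [225.1 206.5] [0.502 0.215 0.03 ]
clamp_grip 0.73 [239.  130.5] [0.462 0.416 0.06 ]
clamp_grip 0.6 [242.1 355. ] [ 0.461 -0.2    0.06 ]
clamp 0.65 [244.4 206.2] [0.45  0.209 0.06 ]
clamp 0.61 [225.3 209.4] [0.502 0.201 0.06 ]
solder_reel 0.65 [155.  284.7] [ 0.706 -0.004  0.03 ]
flux_bottle 0.74 [156.8 346.5] [ 0.692 -0.169  0.09 ]
red_marker 0.71 [237.  134.7] [0.465 0.423 0.01 ]
blue_cutters 0.81 [249.3 422.3] [ 0.441 -0.406  0.01 ]
{'fx': np.float64(379.096), 'fy': np.float64(379.096), 'cx': np.float64(280.074), 'cy': np.float64(209.251), 'R': array([[ 0.0
[... 253 characters left out ...]
108693e+01, -1.48156786e+01]), 'joint_velocities': array([-0.00999323,  0.01645981, -0.0204393 , -0.07575183, -0.01302849,
        0.00526625]), 'effort': array([-3.66652766e-04, -3.90368807e+01,  1.87597865e+01,  4.22407955e+00,
        1.55296340e-02, -1.91253486e-05]), 'tcp_pos': array([0.26831362, 0.56444336, 0.23056646]), 'ee_rot': array([[ 9.03142847e-01, -4.29340188e-01,  2.80787990e-06],
       [-4.29340188e-01, -9.03142847e-01,  2.29959321e-05],
       [-7.33716116e-06, -2.19741473e-05, -1.00000000e+00]]), 'wrist_force': array([ 0.2427635 , -0.30822169,  0.08669694]), 'moment': array([ 0.05791629,  0.00842108, -0.03816608]), 'gripper_force': 0.0, 'gripper_width': 1.0002186202879755}
```

```bash
python3 -c "
import cv2
a=cv2.imread('pics/top0.png')[120:320,110:450]
cv2.imwrite('pics/top0c.png',cv2.resize(a,(800,471),interpolation=cv2.INTER_CUBIC))"
```

```text
(no output)
```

View pics/top0c.png

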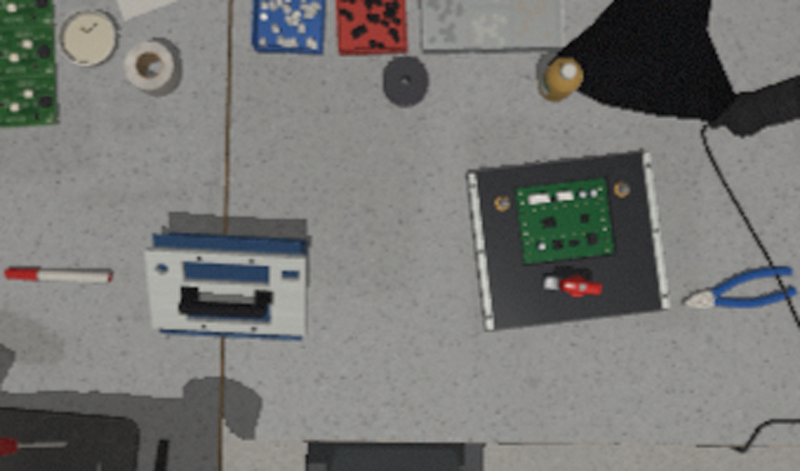

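View pics/scene0.png

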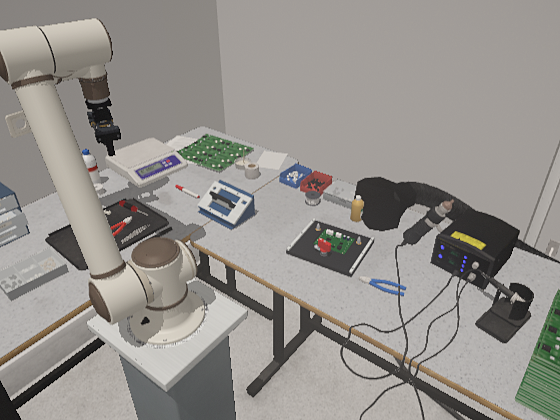

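The top view shows the stand on the left, rising away from the robot, with its holes at crop (162,268) and (291,274). The pallet is on the right with pins at (503,203) and (622,189) and the red knob at (580,287), its finger pointing left. A dark fume hood sits behind the flux bottle. The scene view agrees.

```bash
cat >> h.py <<'E'
from scipy.optimize import least_squares
from scipy.spatial.transform import Rotation as Ro
def covR(yaw,tilt=np.radians(32)): return (Ro.from_euler('z',yaw)*Ro.from_euler('y',-tilt)).as_matrix()
def goto(p,R,rot_first=True):
    s=sense();T=np.array(s["ee_rot"]);rv=Ro.from_matrix(T.T@R).as_rotvec()
    d=np.array(p)-s["tcp_pos"];print("rotvec",rv.round(4),"deg",np.degrees(np.linalg.norm(rv)).round(1),"shift(before turn)",(T.T@d*1e3).round(1),"shift(after turn)",(np.array(R).T@d*1e3).round(1))
def toolR(C): return np.stack([-C[:,1],-C[:,0],-C[:,2]],1)
E
python3 - <<'E'
from h import *
m=camera_model("top");f=lambda c:np.array([c[0]/800*340+110,c[1]/471*200+120])
P=[((503,203),(55,74,38)),((622,189),(55,-74,38)),((470,170),(98,113,18)),((648,152),(98,-113,18)),((667,308),(-98,-113,18)),((490,329),(-98,113,18))]
g=lambda q:np.concatenate([px("top",np.array([q[0],q[1],0])+covR(q[2],0)@np.array(b)/1e3)-f(a) for a,b in P])
r=least_squares(g,[.5,-.2,.1]);print("pallet",r.x.round(4),r.fun.round(1))
C=[((162,268),(30,74,8)),((291,274),(30,-74,8)),((182,300),(0,50,46)),((271,300),(0,-50,46)),((148,249),(55,92,8)),((306,257),(55,-92,8)),((303,336),(-55,-92,8)),((156,330),(-55,92,8))]
g=lambda q:np.concatenate([px("top",np.array([q[0],q[1],q[3]])+covR(q[2])@np.array(b)/1e3)-f(a) for a,b in C])
r=least_squares(g,[.5,.2,.0,.04]);print("cover",r.x.round(4),r.fun.round(1))
q=r.x;Cv=covR(q[2]);h=np.array([q[0],q[1],q[3]])+Cv@[0,0,.038];print("handle",h);goto(h+Cv@[0,0,.10],toolR(Cv))
E
```

```text
pallet [ 0.5171 -0.1977  0.1306] [ 0.5 -0.6  1.7 -0.7 -1.6  0.5  0.3 -0.8  0.9  0.6 -1.9  0.9]
cover [ 0.4556  0.2109 -0.0277  0.0233] [ 1.4 -0.6 -0.2 -0.9 -0.7  3.  -1.9  4.5 -0.  -0.4 -0.2 -1.   1.5 -2.5
  0.2 -2.5]
handle [0.43544304 0.21141688 0.05557572]
rotvec [0.4944 0.3221 1.1232] deg 72.7 shift(before turn) [254.  268.5  90.2] shift(after turn) [348.3 -57.3 142.1]
```

Call:
{"name": "arm_command", "arguments": {"motion": [[87,0,0,0,0.0549,0.0358,0.1248],[87,0,0,0,0.0549,0.0358,0.1248],[87,0,0,0,0.0549,0.0358,0.1248],[87,0,0,0,0.0549,0.0358,0.1248],[87,0,0,0,0.0549,0.0358,0.1248],[87,0,0,0,0.0549,0.0358,0.1248],[87,0,0,0,0.0549,0.0358,0.1248],[87,0,0,0,0.0549,0.0358,0.1248]]}}

```text
time_s: 1.55
tcp_pos: [0.2682, 0.5642, 0.231]
ee_rot: [[0.093, -0.87, 0.483], [-0.995, -0.096, 0.019], [0.03, -0.483, -0.875]]
wrist_force: [-0.2, -0.2, -0.4]
gripper_width: 0.998
gripper_force: 0.0
```

Run:
```python
from h import *
C=covR(-.0277);goto(np.array([.435,.211,.07])+C@[0,0,.13],toolR(C))
```

```text
rotvec [0.0525 0.0352 0.1198] deg 7.8 shift(before turn) [357.2 -27.   85.2] shift(after turn) [348.4 -64.4 100. ]
```

Call:
{"name": "arm_command", "arguments": {"motion": [[87,0,0,0,0.0525,0.0352,0.1198],[87,40,-8,0,0,0,0],[87,40,-8,0,0,0,0],[87,40,-8,0,0,0,0],[87,40,-8,0,0,0,0],[87,40,-8,10,0,0,0],[87,40,-8,20,0,0,0],[87,40,-8,20,0,0,0]]}}

```text
time_s: 2.35
tcp_pos: [0.3357, 0.2818, 0.2186]
ee_rot: [[-0.021, -0.849, 0.528], [-1.0, 0.018, -0.011], [0.0, -0.528, -0.849]]
wrist_force: [1.5, -0.2, 0.3]
gripper_width: 0.999
gripper_force: 0.0
```

Call:
{"name": "arm_command", "arguments": {"motion": [[87,40,-8,20,0,0,0],[87,28,0,20,0,0,0],[87,0,0,0,0,0,0],[87,0,0,0,0,0,0]]}}

```text
time_s: 2.75
tcp_pos: [0.3651, 0.2177, 0.1966]
ee_rot: [[-0.027, -0.853, 0.521], [-1.0, 0.02, -0.019], [0.006, -0.522, -0.853]]
wrist_force: [-1.0, 0.7, -0.1]
gripper_width: 1.002
gripper_force: 0.0
```

Run:
```python
from h import *
C=covR(-.0277);goto(np.array([.435,.211,.07])+C@[0,0,.13],toolR(C))
save("wrist","w1.png")
for n in ["cover_handle","hole_left","hole_right"]:print(n,find_in(n,"wrist")[:2])
for b in [(0,0,38),(30,74,8),(30,-74,8)]:print(px("wrist",np.array([.435,.211,.07])+C@(np.array(b)-[0,0,38])/1e3))
```

```text
rotvec [ 0.0098 -0.0045  0.0034] deg 0.6 shift(before turn) [ 4.7  7.5 14.5] shift(after turn) [ 4.8  7.7 14.4]
cover_handle [{'location': [168.5, 282.0], 'p': 0.56}]
hole_left [{'location': [168.3, 285.3], 'p': 0.59}]
hole_right [{'location': [167.2, 282.7], 'p': 0.64}]
[287.11521701 189.7614576 ]
[255.49782472 254.10336587]
[253.01147104  99.36314067]
```

View pics/w1.png

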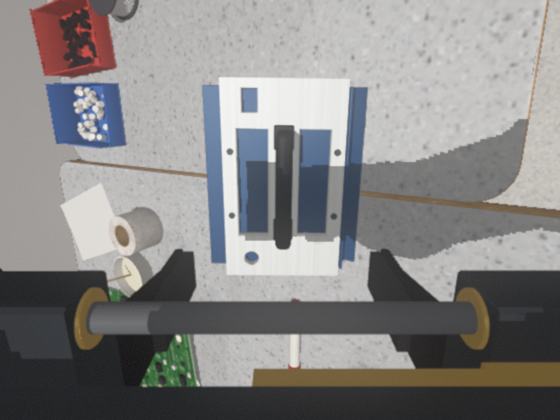

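The wrist view shows the cover squarely: slot (250,99), round hole (251,257), handle bar centre about (284,187), and corners near (221,78), (349,80), (338,275) and (227,275).

Run:
```python
from h import *
s=sense();T=np.array(s["ee_rot"])
C=[((250,99),(30,-74,8)),((251,257),(30,74,8)),((221,78),(55,-92,8)),((349,80),(-55,-92,8)),((338,275),(-55,92,8)),((227,275),(55,92,8)),((284,125),(0,-50,46)),((284,248),(0,50,46))]
for k in (4,6):
    def g(q):
        R=covR(q[2])@(Ro.from_euler('xy',q[4:6]).as_matrix() if k==6 else np.eye(3))
        return np.concatenate([px("wrist",q[[0,1,3]]+R@np.array(b)/1e3)-a for a,b in C])
    r=least_squares(g,[.455,.21,0,.04,0,0][:k]);q=r.x;print("cover",q.round(4),r.fun.round(1))
    if k==4:
        Cv=covR(q[2]);h=q[[0,1,3]]+Cv@[0,0,.038];print("handle",h.round(4));goto(h-Cv@[0,0,.011],toolR(Cv))
```

```text
cover [ 0.4539  0.21   -0.0261  0.0448] [-0.8 -0.2  1.4 -0.5 -1.9 -1.7  0.2 -2.9 -0.1 -2.   0.6 -2.   0.8  6.4
 -0.2  1.7]
handle [0.4338 0.2105 0.077 ]
rotvec [ 0.0105 -0.0042  0.0059] deg 0.7 shift(before turn) [  6.1   2.4 149. ] shift(after turn) [  6.8   3.9 148.9]
cover [ 0.4553  0.2107 -0.0324  0.0426  0.0881  0.0056] [ 0.5  0.   0.7  0.7  0.6 -0.8 -1.5 -1.3  0.2  0.7 -0.6 -0.1  0.7  1.8
 -0.7 -1.2]
```

Call:
{"name": "arm_command", "arguments": {"motion": [[87,6,3,0,0.0105,-0.0042,0.006],[87,0,0,40,0,0,0],[87,0,0,40,0,0,0],[87,0,0,20,0,0,0],[87,0,0,15,0,0,0],[87,0,0,10,0,0,0],[87,0,0,0,0,0,0]]}}

```text
time_s: 3.65
tcp_pos: [0.4436, 0.2283, 0.1176]
ee_rot: [[-0.04, -0.865, 0.501], [-0.999, 0.025, -0.037], [0.019, -0.502, -0.865]]
wrist_force: [-0.1, -0.5, 0.7]
gripper_width: 0.996
gripper_force: 0.0
```

Run:
```python
from h import *
Cv=covR(-.027);goto(np.array([.434,.2105,.077])-Cv@[0,0,.011],toolR(Cv));print(sense()["wrist_force"])
save("wrist","w2.png");s=sense()
for b in [(0,-50,46),(0,50,46),(0,0,46)]:print(px("wrist",np.array([.434,.2105,.077])+Cv@(np.array(b)-[0,0,38])/1e3))
```

```text
rotvec [ 0.0332 -0.0232 -0.0013] deg 2.3 shift(before turn) [17.1 27.9 42. ] shift(after turn) [18.1 29.3 40.6]
[-0.11600568 -0.52183042  0.72917505]
[339.54391533 127.36328373]
[332.0796975  308.30903266]
[335.53722508 224.49249195]
```

View pics/w2.png

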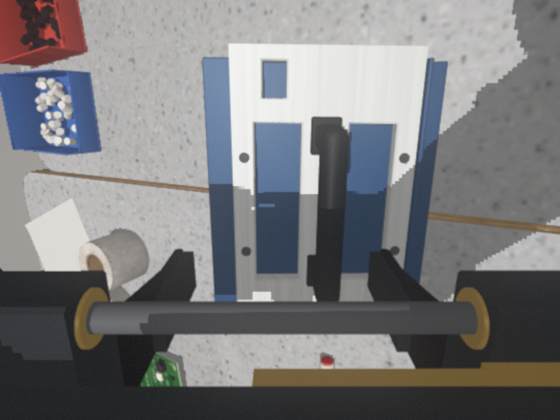

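The cover is now off to the side: the bar centre is near (333,220), matching the prediction. The tool drifted during the descent, so I'll check the joints.

Run:
```python
from h import *
print(sense()["joints"].round(2))
```

```text
[  33.22    8.77  -61.07  104.19  -18.32 -136.22]
```

Call:
{"name": "arm_command", "arguments": {"motion": [[87,8,0,0,0.0166,-0.0116,0],[87,9,14,0,0.0166,-0.0116,0],[87,0,15,0,0,0,0],[87,0,0,0,0,0,0],[87,0,0,0,0,0,0]]}}

```text
time_s: 4.2
tcp_pos: [0.4427, 0.2297, 0.1143]
ee_rot: [[-0.029, -0.855, 0.517], [-1.0, 0.023, -0.017], [0.003, -0.517, -0.856]]
wrist_force: [-0.8, 0.1, 0.7]
gripper_width: 0.999
gripper_force: 0.0
```

Run:
```python
from h import *
Cv=covR(-.027);goto(np.array([.434,.2105,.077])-Cv@[0,0,.011],toolR(Cv));print(sense()["joints"].round(2))
```

```text
rotvec [ 0.0147 -0.0034  0.0003] deg 0.9 shift(before turn) [19.2 26.1 38.8] shift(after turn) [19.4 26.7 38.3]
[  27.72    8.99  -61.21  117.49  -16.77 -144.15]
```

```bash
cat > kin.py <<'E'
from h import *
import itertools
D=[([79.390,22.0395,.4517,0,-68.4109,-14.8157],[.26831,.56444,.23057],[[.90314,-.42934,0],[-.42934,-.90314,0],[0,0,-1]]),
([33.22,8.77,-61.07,104.19,-18.32,-136.22],[.4436,.2283,.1176],[[-.04,-.865,.501],[-.999,.025,-.037],[.019,-.502,-.865]])]
def chain(j,s4,s6,c6):
    j=np.radians(j);e=lambda a,x:Ro.from_euler(a,x).as_matrix()
    B=e('z',j[0]);U=B@e('y',j[1]);F=B@e('y',j[1]-j[2]);W=F@e('x',s4*j[3])@e('y',-j[4]);
    T=W@e('x',s6*j[5])@e('y',np.pi/2)@e('z',c6);return B,U,F,T
def fk(j,p,sg):
    B,U,F,T=chain(j,*sg);return B@[p[0],0,p[1]]+U@[0,0,p[2]]+F@[p[3],0,p[4]]+T@[0,0,p[5]],T
E
python3 - <<'E'
from kin import *
s=sense();D.append((s["joints"],s["tcp_pos"],s["ee_rot"]))
for s4,s6,c in itertools.product((1,-1),(1,-1),np.radians([0,90,180,270])):
    e=[np.degrees(Ro.from_matrix(chain(d[0],s4,s6,c)[3].T@np.array(d[2])).magnitude()) for d in D]
    if max(e)<20:print(s4,s6,c,np.round(e,2)); sg=(s4,s6,c)
g=lambda p:np.concatenate([fk(d[0],p,sg)[0]-d[1] for d in D]+[0.02*(p[[0,4]])])
r=least_squares(g,[0,.3,.4,.4,0,.2]);print(r.x.round(4),(r.fun*1e3).round(2))
E
```

```text
-1 -1 4.71238898038469 [0.   0.05 0.  ]
[ 0.1703 -0.3389  0.6455  0.1506  0.1403  0.1039] [-1.5706e+02  2.9450e+01  4.0000e-02 -1.3090e+01  1.5790e+01 -1.3600e+00
  1.3100e+01 -2.0190e+01  1.3200e+00  3.4100e+00  2.8100e+00]
```

Run:
```python
s=open('kin.py').read().replace("B@[p[0],0,p[1]]","B@[p[0],p[6],p[1]]")
open('kin.py','w').write(s+"SG=(-1,-1,np.radians(270))\n")
from kin import *
s=sense();D.append((s["joints"],s["tcp_pos"],s["ee_rot"]))
for mask in ([1,1],[0,1],[1,0],[0,0]):
    g=lambda p:np.concatenate([fk(d[0],p*np.array([mask[0],1,1,1,mask[1],1,1]),SG)[0]-d[1] for d in D])
    r=least_squares(g,[0,.3,.4,.4,0,.2,-.16]);print(mask,r.x.round(4),(r.fun*1e3).round(2))
```

```text
[1, 1] [-0.8134 -5.376   4.2012 -0.6167  1.1268 -0.4376 -0.1533] [-6.420e+00  1.210e+00 -3.000e-02 -1.643e+01  2.764e+01  4.180e+00
  1.674e+01 -3.487e+01 -4.150e+00]
[0, 1] [ 0.     -2.424   1.7524 -0.2692  0.5352 -0.4333 -0.1525] [ -7.2    1.36  -0.15 -11.01  30.59   2.14  11.53 -37.95  -1.99]
[1, 0] [ 0.7338  0.2461 -0.4594  0.0462 -1.5717 -0.427  -0.1513] [-8.340e+00  1.710e+00 -2.800e-01 -6.140e+00  3.289e+01  3.000e-01
  6.800e+00 -4.093e+01 -2.000e-02]
[0, 0] [ 0.      0.067   0.7974  0.3775 -0.9614  0.4429  0.0113] [-159.68   76.77   -6.24  -17.27  -96.95    0.16    4.54 -109.95    6.08]
```

Call:
{"name": "arm_command", "arguments": {"motion": [[87,0,0,-25,0,0,0],[87,0,0,-25,0,0,0],[87,0,0,-25,0,0,0],[87,0,0,0,0,0,0]]}}

```text
time_s: 4.6
tcp_pos: [0.4223, 0.2372, 0.166]
ee_rot: [[-0.029, -0.849, 0.527], [-1.0, 0.024, -0.016], [0.001, -0.527, -0.85]]
wrist_force: [-0.7, 0.6, -1.1]
gripper_width: 0.999
gripper_force: 0.0
```

```bash
echo 'from h import *
import json
s=sense();open("d.jsonl","a").write(json.dumps([list(s["joints"]),list(s["tcp_pos"]),np.array(s["ee_rot"]).tolist()])+"\n");print(s["joints"].round(1))'>rec.py; python3 rec.py
```

```text
[  47.1    2.7  -60.4   79.5  -23.8 -122.5]
```

Call:
{"name": "arm_command", "arguments": {"motion": [[87,0,0,-15,-0.13,0,0],[87,0,0,-15,-0.13,0,0],[87,0,0,0,-0.13,0,0],[87,0,0,0,-0.13,0,0],[87,0,0,0,0,0,0]]}}

```text
time_s: 5.1
tcp_pos: [0.448, 0.2249, 0.1907]
ee_rot: [[-0.069, -0.939, 0.336], [-0.997, 0.056, -0.046], [0.024, -0.338, -0.941]]
wrist_force: [0.4, 1.5, 1.2]
gripper_width: 1.0
gripper_force: 0.0
```

```bash
python3 rec.py
```

```text
[ 53.7   5.1 -41.3  29.3 -37.5 -80. ]
```

Call:
{"name": "arm_command", "arguments": {"motion": [[87,0,-30,0,0,0,0],[87,0,-30,0,0,0.1,0],[87,0,-30,-10,0,0.1,0],[87,30,0,0,0,0.1,0.1],[87,0,0,0,0,0,0]]}}

```text
time_s: 5.6
tcp_pos: [0.5242, 0.1887, 0.2347]
ee_rot: [[-0.257, -0.92, 0.297], [-0.927, 0.147, -0.346], [0.275, -0.364, -0.89]]
wrist_force: [-0.1, 0.5, -0.9]
gripper_width: 1.005
gripper_force: 0.0
```

```bash
python3 rec.py
cat > kfit.py <<'E'
from kin import *
import json
D+= [tuple(map(np.array,json.loads(l))) for l in open("d.jsonl")]
def fk2(j,p):
    B,U,F,T=chain(j,*SG);e=lambda a,x:Ro.from_euler(a,x).as_matrix();jr=np.radians(j)
    G=F@e('x',-jr[3]);W=G@e('y',-jr[4])
    return B@[p[0],p[6],p[1]]+U@[0,0,p[2]]+F@[p[3],0,p[4]]+G@[0,p[7],p[8]]+W@[0,0,p[9]]+T@[p[10],p[11],p[5]],T
P0=np.array([0,.3,.4,.4,0,.2,0,0,0,0,0,0.])
g=lambda p:np.concatenate([fk2(d[0],p)[0]-d[1] for d in D]+[0.003*(p-P0)*np.array([1,.3,.3,.3,1,.3,1,1,1,1,3,3])])
r=least_squares(g,P0);PF=r.x
if __name__=="__main__":print(r.x.round(4),(r.fun[:3*len(D)]*1e3).round(2))
E
python3 kfit.py
```

```text
[ 48.8  13.4 -27.2  32.1 -58.  -80.5]
[-1.000e-03  1.575e-01  5.653e-01  4.206e-01  1.900e-03  2.980e-01
 -2.000e-04 -1.592e-01  0.000e+00  6.000e-04  2.000e-04 -8.000e-04] [-0.01  0.01  0.01  0.02  0.06  0.23 -0.03 -0.05 -0.31  0.04  0.    0.08
 -0.02 -0.03 -0.01]
```

```bash
cat >> kfit.py <<'E'
LO=np.array([-179.83,-69.29,-61.27,-181.25,-171.15,-177.46]);HI=np.array([179.83,118.12,80.66,117.63,-9.14,177.46])
def ik(p,R,seed):
    def f(j):
        q,T=fk2(j,PF);return np.r_[(q-p)*1e3,Ro.from_matrix(T.T@R).as_rotvec()*300]
    r=least_squares(f,np.clip(seed,LO+.01,HI-.01),bounds=(LO,HI),x_scale=10.,max_nfev=60);return r.x,np.abs(r.fun).max()
def sols(p,R,n=25):
    rng=np.random.default_rng(0);o=[]
    for k in range(n):
        sd=[rng.uniform(-30,80),rng.uniform(-20,60),rng.uniform(-60,40),rng.uniform(-180,117),rng.uniform(-120,-10),rng.uniform(-170,170)]
        j,e=ik(p,R,sd)
        if e<.5 and not any(np.abs(j-x).max()<1 for x in o):o.append(j)
    return o
E
cat > s.py <<'E'
from kfit import *
Cv=covR(-.027);h=np.array([.434,.2105,.077])
for flip in (0,1):
  for lean in (-30,-15,0,15,30):
    R=toolR(Cv)@Ro.from_euler('zy',[np.pi*flip,np.radians(lean)]).as_matrix()
    print(flip,lean,[tuple(j.round(0).astype(int)) for j in sols(h+R@[0,0,.011],R)])
E
time python3 s.py
```

```text
0 -30 [(np.int64(18), np.int64(15), np.int64(-34), np.int64(-82), np.int64(-19), np.int64(65))]
0 -15 []
0 0 []
0 15 []
0 30 [(np.int64(59), np.int64(25), np.int64(-53), np.int64(61), np.int64(-48), np.int64(-126))]
1 -30 [(np.int64(18), np.int64(14), np.int64(-34), np.int64(-82), np.int64(-19), np.int64(-116))]
1 -15 []
1 0 []
1 15 [(np.int64(44), np.int64(18), np.int64(-61), np.int64(91), np.int64(-33), np.int64(42))]
1 30 [(np.int64(59), np.int64(25), np.int64(-53), np.int64(61), np.int64(-48), np.int64(54))]
real	0m4.363s
user	0m4.924s
sys	0m0.032s
```

```bash
cat > s.py <<'E'
from kfit import *
Cv=covR(-.027);h=np.array([.434,.2105,.077])
pc=np.array([.5171,-.1977,.014]);yp=.1306;Cp=covR(yp,0);seat=pc+Cp@[.025,0,0]
for lean in (25,30,37):
    L=Ro.from_euler('y',np.radians(lean)).as_matrix();R=toolR(Cv)@L;Rp=toolR(Cp)@L;Rm=toolR(covR(.05,0))@L
    j=sense()["joints"];G=lambda c,R:c+R@[0,0,.011]
    W=[(G(h+Cv@[0,0,.12],R),R),(G(h+Cv@[0,0,.06],R),R),(G(h,R),R),(G(h+Cv@[0,0,.09],R),R),(G([.45,.15,.22],Rm),Rm),(G([.5,-.0,.2],Rm),Rm),(G(seat+[0,0,.138],Rp),Rp),(G(seat+[0,0,.038],Rp),Rp)]
    k=Rp@L.T; cl=pc*[1,1,0]+Cp@[-.055,0,.054];
    for a in (0,-83):
        Rc=toolR(Cp)@Ro.from_euler('z',-np.radians(a)).as_matrix();W.append((cl+[0,0,.05-.011],Rc))
    print(lean)
    for p,r in W:
        j,e=ik(p,r,j);print(j.round(0),round(e,1))
E
python3 s.py
```

```text
25
[  71.   10.  -52.   44.  -57. -114.] 0.0
[  64.   16.  -55.   55.  -48. -121.] 0.0
[  56.   22.  -56.   69.  -43. -129.] 0.0
[  68.   13.  -53.   49.  -52. -117.] 0.0
[ 48.  14. -25.  18. -70. -55.] 0.0
[ 30.  14. -30.  26. -60. -43.] 0.0
[  5.  19. -35.  39. -42. -29.] 0.0
[  1.  27. -44.  58. -30. -48.] 0.0
[ -6.  19. -27.  -0. -44.  13.] 0.0
[ -5.  19. -27.  -0. -44. -70.] 0.0
30
[  72.   13.  -49.   42.  -61. -114.] 0.0
[  66.   19.  -52.   50.  -53. -119.] 0.0
[  59.   25.  -53.   61.  -48. -126.] 0.0
[  69.   16.  -50.   46.  -57. -116.] 0.0
[ 50.  16. -25.  21. -73. -58.] 0.0
[ 32.  15. -32.  30. -62. -48.] 0.0
[  6.  19. -38.  48. -43. -37.] 0.0
[  0.  27. -46.  69. -32. -58.] 0.0
[ -6.  19. -27.   0. -44.  13.] 0.0
[ -5.  19. -27.  -0. -44. -70.] 0.0
37
[  73.   17.  -46.   38.  -67. -113.] 0.0
[  67.   23.  -48.   45.  -60. -117.] 0.0
[  62.   29.  -48.   53.  -54. -122.] 0.0
[  70.   20.  -47.   41.  -64. -115.] 0.0
[ 52.  18. -26.  24. -77. -61.] 0.0
[ 34.  17. -34.  35. -65. -53.] 0.0
[  7.  20. -42.  59. -45. -48.] 0.0
[  1.  28. -48.  79. -37. -68.] 0.0
[ -6.  19. -27.  -0. -44.  13.] 0.0
[ -5.  19. -27.  -0. -44. -70.] 0.0
```

```bash
cat > g1.py <<'E'
from h import *
import sys
Cv=covR(-.027);h=np.array([.434,.2105,.077]);L=Ro.from_euler('y',np.radians(30)).as_matrix();R=toolR(Cv)@L
goto(h+Cv@[0,0,float(sys.argv[1])]+R@[0,0,.011],R)
E
python3 g1.py .10
```

```text
rotvec [ 0.2177  0.1642 -0.0337] deg 15.7 shift(before turn) [ -3.  159.3  24.9] shift(after turn) [ -9.6 160.5 -11.2]
```

Call:
{"name": "arm_command", "arguments": {"motion": [[87,0,0,0,0.0725,0.0547,-0.0112],[87,0,0,0,0.0725,0.0547,-0.0112],[87,0,0,-10,0.0725,0.0547,-0.0112],[87,-3,40,0,0,0,0],[87,-3,40,0,0,0,0],[87,-3,40,0,0,0,0],[87,0,40,0,0,0,0],[87,0,0,0,0,0,0]]}}

```text
time_s: 6.4
tcp_pos: [0.3833, 0.2048, 0.153]
ee_rot: [[-0.279, -0.851, 0.446], [-0.861, 0.016, -0.508], [0.425, -0.526, -0.737]]
wrist_force: [0.9, 0.9, -0.2]
gripper_width: 0.998
gripper_force: 0.0
```

```bash
python3 g1.py .10
```

```text
rotvec [0.0008 0.0047 0.0086] deg 0.6 shift(before turn) [-1.7 -2.5 -0.1] shift(after turn) [-1.8 -2.5 -0.1]
```

Call:
{"name": "arm_command", "arguments": {"motion": [[87,-2,-2,0,0,0.005,0.009],[87,-10,0,17.3,0,0,0],[87,-10,0,17.3,0,0,0],[87,-10,0,17.3,0,0,0],[87,0,0,0,0,0,0],[87,0,0,0,0,0,0]]}}

```text
time_s: 7.0
tcp_pos: [0.4207, 0.207, 0.1049]
ee_rot: [[-0.297, -0.846, 0.442], [-0.858, 0.034, -0.512], [0.419, -0.532, -0.736]]
wrist_force: [0.4, 0.2, 1.2]
gripper_width: 1.0
gripper_force: 0.0
```

```bash
python3 g1.py 0
python3 - <<'E'
from h import *
save("wrist","w3.png");Cv=covR(-.027);h=np.array([.434,.2105,.077])
for b in [(7,-50,46),(-7,-50,46),(7,50,46),(-7,50,46),(55,-92,8),(-55,-92,8),(30,-74,8)]:print(b,px("wrist",h+Cv@(np.array(b)-[0,0,38])/1e3).round(0))
E
```

```text
rotvec [ 0.0034 -0.0003 -0.0105] deg 0.6 shift(before turn) [-18.7   3.6  35.6] shift(after turn) [-18.7   3.6  35.6]
(7, -50, 46) [274. 194.]
(-7, -50, 46) [299. 194.]
(7, 50, 46) [275. 384.]
(-7, 50, 46) [303. 384.]
(55, -92, 8) [206. 151.]
(-55, -92, 8) [364. 149.]
(30, -74, 8) [242. 175.]
```

View pics/w3.png

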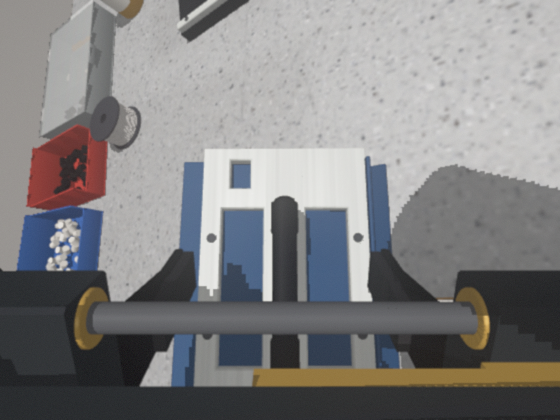

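The prediction matches the picture: plate corners at (205,149) and (364,149), slot (240,174), bar end (273–298,196). I'll go in and grip.

Call:
{"name": "arm_command", "arguments": {"motion": [[87,-6,3,12,0.003,0,-0.01],[87,-6,0,12,0,0,0],[87,-7,0,11.5,0,0,0],[87,0,0,0,0,0,0],[87,0,0,0,0,0,0]]}}

```text
time_s: 7.55
tcp_pos: [0.4389, 0.2058, 0.0697]
ee_rot: [[-0.288, -0.847, 0.446], [-0.859, 0.023, -0.511], [0.423, -0.53, -0.735]]
wrist_force: [-1.0, 0.6, 0.2]
gripper_width: 1.001
gripper_force: 0.0
```

```bash
python3 g1.py 0
```

```text
rotvec [-0.0004  0.0009 -0.0002] deg 0.1 shift(before turn) [0.5 0.4 1.1] shift(after turn) [0.5 0.4 1.1]
```

Call:
{"name": "arm_command", "arguments": {"motion": [[30,0,0,1,0,0,0],[14,0,0,0,0,0,0],[8,0,0,0,0,0,0],[8,0,0,0,0,0,0],[8,0,0,0,0,0,0],[8,0,0,0,0,0,0],[8,0,0,0,0,0,0]]}}

```text
time_s: 8.25
tcp_pos: [0.4392, 0.205, 0.0682]
ee_rot: [[-0.288, -0.848, 0.445], [-0.859, 0.022, -0.512], [0.424, -0.53, -0.734]]
wrist_force: [0.0, 0.8, 0.5]
gripper_width: 0.449
gripper_force: 0.0
```

Call:
{"name": "arm_command", "arguments": {"motion": [[8,0,0,0,0,0,0],[8,0,0,0,0,0,0],[8,0,0,0,0,0,0],[8,0,0,0,0,0,0],[8,0,0,0,0,0,0],[8,0,0,0,0,0,0],[8,0,0,0,0,0,0]]}}

```text
time_s: 8.95
tcp_pos: [0.4402, 0.2051, 0.0695]
ee_rot: [[-0.29, -0.846, 0.447], [-0.858, 0.023, -0.513], [0.424, -0.532, -0.733]]
wrist_force: [4.5, -0.4, 5.5]
gripper_width: 0.156
gripper_force: 30.0
```

Call:
{"name": "arm_command", "arguments": {"motion": [[8,2,0,-3.5,0,0,0],[8,5,0,-8.7,0,0,0],[8,7.5,0,-13,0,0,0],[8,10,0,-17.3,0,0,0],[8,10,0,-17.3,0,0,0],[8,10,0,-17.3,0,0,0],[8,0,0,0,0,0,0],[8,0,0,0,0,0,0]]}}

```text
time_s: 9.75
tcp_pos: [0.3917, 0.2065, 0.1428]
ee_rot: [[-0.286, -0.849, 0.445], [-0.859, 0.022, -0.511], [0.423, -0.528, -0.736]]
wrist_force: [0.0, 0.0, -3.9]
gripper_width: 0.16
gripper_force: 29.9
```

```bash
cat > g2.py <<'E'
from h import *
import sys
x,y,z,yaw=map(float,sys.argv[1:5]);L=Ro.from_euler('y',np.radians(30)).as_matrix();R=toolR(covR(yaw,0))@L
goto(np.array([x,y,z])+R@[0,0,.011],R);print(sense()["gripper_force"],sense()["joints"].round(0))
E
python3 g2.py .45 .15 .24 .05
```

```text
rotvec [-0.4449 -0.0199 -0.3424] deg 32.2 shift(before turn) [ 73.6 -97.4  -6.8] shift(after turn) [100.  -55.4 -43.5]
29.891930013323957 [  69.   16.  -51.   46.  -57. -116.]
```

Call:
{"name": "arm_command", "arguments": {"motion": [[8,8,-10.5,-15,0,0,0],[8,8,-10.5,-15,0,0,0],[8,8,-10.5,-15,0,0,0],[8,0,0,0,-0.0742,-0.0033,-0.057],[8,0,0,0,-0.0742,-0.0033,-0.057],[8,0,0,0,-0.0742,-0.0033,-0.057],[8,0,0,0,-0.0742,-0.0033,-0.057],[8,0,0,0,-0.0742,-0.0033,-0.057]]}}

```text
time_s: 10.55
tcp_pos: [0.3918, 0.2073, 0.2022]
ee_rot: [[-0.014, -0.995, 0.095], [-0.864, -0.036, -0.501], [0.503, -0.089, -0.86]]
wrist_force: [0.7, 0.3, -4.4]
gripper_width: 0.155
gripper_force: 29.9
```

Call:
{"name": "arm_command", "arguments": {"motion": [[8,0,0,0,-0.0742,-0.0033,-0.057],[8,0,0,0,0,0,0],[8,0,0,0,0,0,0]]}}

```text
time_s: 10.85
tcp_pos: [0.392, 0.2071, 0.2023]
ee_rot: [[0.039, -0.999, 0.024], [-0.863, -0.046, -0.503], [0.503, -0.001, -0.864]]
wrist_force: [-0.6, 0.6, -3.5]
gripper_width: 0.161
gripper_force: 29.9
```

```bash
python3 g2.py .5 -.0 .2 .08
```

```text
rotvec [ 0.0157 -0.0038 -0.0297] deg 1.9 shift(before turn) [181.9 -98.4 119.8] shift(after turn) [185.1 -91.1 120.5]
29.904524815376448 [ 60.  16. -25.  16. -75. -65.]
```

Call:
{"name": "arm_command", "arguments": {"motion": [[8,12,-8,8,0.008,0,-0.015],[8,25,-13,16,0.008,-0.004,-0.015],[8,30,-15,20,0,0,0],[8,30,-15,20,0,0,0],[8,30,-15,20,0,0,0],[8,30,-15,20,0,0,0],[8,20,-8,12,0,0,0],[8,0,0,0,0,0,0]]}}

```text
time_s: 11.65
tcp_pos: [0.4956, 0.0006, 0.1905]
ee_rot: [[0.069, -0.997, 0.037], [-0.863, -0.079, -0.498], [0.5, 0.002, -0.866]]
wrist_force: [-0.3, 0.2, -2.5]
gripper_width: 0.154
gripper_force: 29.9
```

```bash
python3 g2.py .542 -.194 .16 .1306
```

```text
rotvec [ 0.0279  0.0004 -0.0438] deg 3.0 shift(before turn) [156.  -31.4 136.1] shift(after turn) [157.1 -20.7 136.9]
29.903688308463163 [ 33.  15. -33.  30. -61. -47.]
```

Call:
{"name": "arm_command", "arguments": {"motion": [[8,15,-4,13,0.014,0,-0.022],[8,25,-4,22,0.014,0,-0.022],[8,30,-4,26,0,0,0],[8,30,-4,26,0,0,0],[8,30,-4,26,0,0,0],[8,20,-4,17,0,0,0],[8,7,0,6,0,0,0],[8,0,0,0,0,0,0]]}}

```text
time_s: 12.45
tcp_pos: [0.5452, -0.1958, 0.1508]
ee_rot: [[0.115, -0.991, 0.067], [-0.859, -0.133, -0.494], [0.498, -0.0, -0.867]]
wrist_force: [-0.7, 0.1, -3.1]
gripper_width: 0.155
gripper_force: 29.9
```

Call:
{"name": "arm_command", "arguments": {"motion": [[8,0,0,0,0,0,0]]}}

```text
time_s: 12.55
tcp_pos: [0.5462, -0.1943, 0.1517]
ee_rot: [[0.116, -0.991, 0.07], [-0.859, -0.136, -0.493], [0.498, -0.002, -0.867]]
wrist_force: [-0.2, 0.3, -3.4]
gripper_width: 0.155
gripper_force: 29.9
```

```bash
python3 g2.py .542 -.194 .16 .1306
python3 - <<'E'
from h import *
im=save("wrist","w4.png")
t=save("top","t4.png");c=t[150:270,290:410];cv2.imwrite("pics/t4c.png",cv2.resize(c[:,:,::-1],(600,600),interpolation=cv2.INTER_CUBIC))
E
```

```text
rotvec [-0.0048  0.0023  0.0035] deg 0.4 shift(before turn) [3.4 4.2 3.3] shift(after turn) [3.4 4.1 3.4]
29.913455998852427 [  7.  19. -37.  46. -44. -36.]
```

View pics/w4.png

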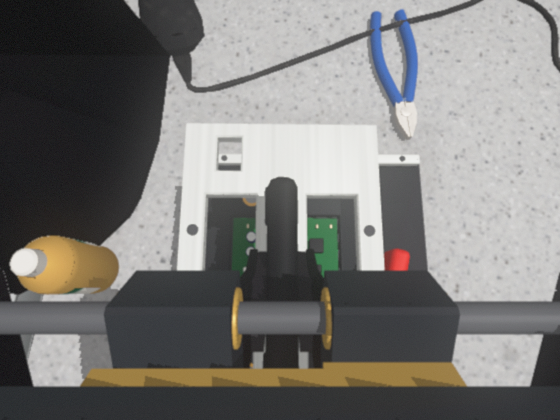

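The wrist view shows the held cover with its slot at (230,153), which hides the pins. I'll step back to the left and up to see both pins with this camera.

Call:
{"name": "arm_command", "arguments": {"motion": [[8,-12,-2,-14,0,0,0],[8,-25,-5,-30,0,0,0],[8,-30,-6,-35,0,0,0],[8,-30,-6,-35,0,0,0],[8,-19,-4,-22,0,0,0],[8,0,0,0,0,0,0],[8,0,0,0,0,0,0]]}}

```text
time_s: 13.35
tcp_pos: [0.5463, -0.0235, 0.2121]
ee_rot: [[0.117, -0.991, 0.071], [-0.86, -0.137, -0.492], [0.497, -0.003, -0.868]]
wrist_force: [-0.3, -0.4, -3.2]
gripper_width: 0.158
gripper_force: 29.9
```

Run:
```python
from h import *
import json
s=sense();m=camera_model("wrist");im=save("wrist","w5.png")
json.dump([{k:np.array(v).tolist() for k,v in m.items()},list(s["tcp_pos"]),np.array(s["ee_rot"]).tolist()],open("w5.json","w"))
cv2.imwrite("pics/w5b.png",cv2.resize(im[:,:,::-1],(800,600),interpolation=cv2.INTER_CUBIC))
```

View pics/w5b.png

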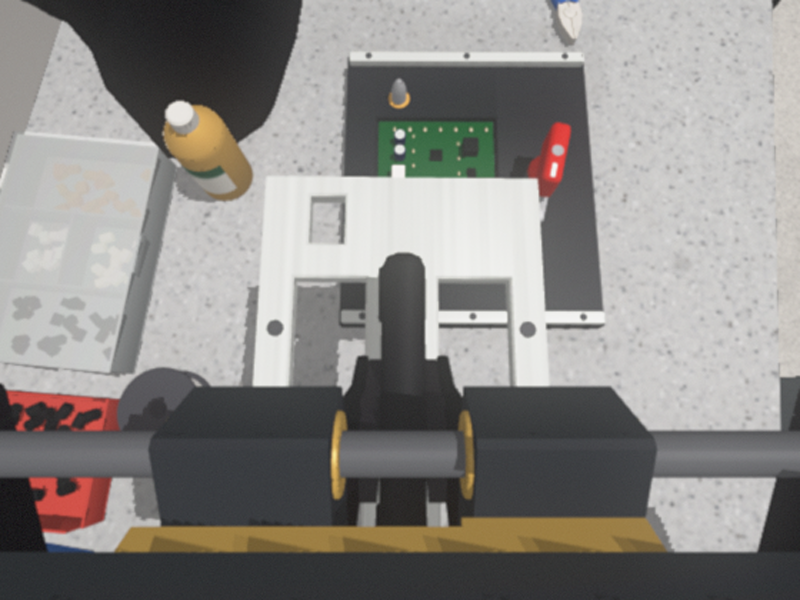

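The enlarged view (scale 1.43) shows the right pin with its foot at (399,100) and tip at (398,80). The right bar's outer corners are (347,53) and (583,53), the left bar's inner corners (340,311) and (605,311), and the knob is at (557,150). The cover's right corners are (265,178) and (538,178), and its slot spans (309–347, 196–245).

```bash
cat > rel.py <<'E'
from h import *
import json
m,tp,T=json.load(open("w5.json"));m={k:np.array(v) for k,v in m.items()};tp=np.array(tp);T=np.array(T)
def pj(p):
    c=m["R"]@p+m["t"];return np.array([m["fx"]*c[0]/c[2]+m["cx"],m["fy"]*c[1]/c[2]+m["cy"]])
K=.7
P=[((399,100),(55,-74,14)),((398,80),(55,-74,38)),((347,53),(98,-113,22)),((583,53),(-98,-113,22)),((340,311),(98,104,22)),((605,311),(-98,104,22))]
def gp(q): return np.concatenate([pj(np.array([q[0],q[1],q[3] if len(q)>3 else 0])+covR(q[2],0)@np.array(b)/1e3)-np.array(a)*K for a,b in P])
for x0 in ([.517,-.198,.13],[.517,-.198,.13,0]):
    r=least_squares(gp,x0);print("pallet",r.x.round(4),r.fun.round(1))
C=[((265,178),(55,-92,8)),((538,178),(-55,-92,8)),((309,196),(37,-84,8)),((347,196),(23,-84,8)),((309,245),(37,-64,8)),((347,245),(23,-64,8))]
def cp(q):  # q: lean, dx(tool x), dz : cover pose in world
    L=Ro.from_euler('y',q[0]).as_matrix();Rc=T@L.T@np.diag([1,1,1.]);Rc=np.stack([-Rc[:,1],-Rc[:,0],-Rc[:,2]],1)
    b=tp+T@np.array([0,q[3] if len(q)>3 else 0,-.011]);return b-Rc@[0,q[1],.038+q[2]],Rc
def gc(q):
    o,Rc=cp(q);return np.concatenate([pj(o+Rc@np.array(b)/1e3)-np.array(a)*K for a,b in C])
for n in (3,4):
    r=least_squares(gc,[np.radians(30),0,0,0][:n]);o,Rc=cp(r.x);print("cover lean",np.degrees(r.x[0]).round(2),"offs mm",(r.x[1:]*1e3).round(1),r.fun.round(1));print(" origin",o.round(4),"z axis",Rc[:,2].round(3),"yaw",np.arctan2(Rc[1,0],Rc[0,0]).round(4))
E
python3 rel.py
```

```text
pallet [ 0.5188 -0.1969  0.1345] [-0.8 -0.4 -0.3  0.6 -1.1 -1.4  1.8 -1.4 -1.7  0.7  2.1  1. ]
pallet [ 0.5187 -0.1994  0.1345 -0.005 ] [-0.3  0.3  0.2  1.5 -0.2 -0.3  0.6 -0.3 -0.6 -0.7  0.4 -0.4]
cover lean 23.0 offs mm [-3.6  7.7] [ 0.8 -0.5 -0.1 -0.6  0.9  0.3 -1.4  0.3  0.3  0.2 -1.8  0.2]
 origin [ 0.5459 -0.0199  0.1759] z axis [-0.019  0.117  0.993] yaw 0.1374
cover lean 24.9 offs mm [-2.6  4.3  0.2] [ 1.  -0.4  0.5 -0.5  1.1  0.4 -1.2  0.3  0.3  0.1 -1.6  0.1]
 origin [ 0.5455 -0.0191  0.1793] z axis [-0.015  0.085  0.996] yaw 0.1374
```

```bash
cat >> rel.py <<'E'
print("fixed lean")
for lean in (28,30):
    r=least_squares(lambda q:gc([np.radians(lean),*q]),[0,0]);o,Rc=cp([np.radians(lean),*r.x]);print((r.x*1e3).round(1),r.fun.round(1),o.round(4))
E
python3 rel.py | sed -n '/fixed/,$p'
python3 - <<'E'
import cv2
a=cv2.imread('pics/w4.png')
E
```

```text
fixed lean
[-0.8  0.1] [ 0.9 -0.  -0.3 -0.1  0.7  0.4 -1.5  0.4 -0.4 -0.3 -2.2 -0.4] [ 0.5457 -0.0185  0.1835]
[ 0.1 -3. ] [ 0.9  0.2 -0.3  0.1  0.7  0.5 -1.6  0.5 -0.7 -0.6 -2.4 -0.6] [ 0.5456 -0.018   0.1866]
```

```bash
python3 g2.py .5433 -.1947 .13 .1335;python3 g2.py .5433 -.1947 .095 .1335
```

```text
rotvec [-0.0026  0.0025  0.0012] deg 0.2 shift(before turn) [105.3  25.7 165.5] shift(after turn) [104.9  25.1 165.8]
29.909138474508623 [ 28.  16. -28.  32. -61. -40.]
rotvec [-0.0026  0.0025  0.0012] deg 0.2 shift(before turn) [ 87.9  25.7 195.8] shift(after turn) [ 87.4  25.1 196.1]
29.909138474508623 [ 28.  16. -28.  32. -61. -40.]
```

Call:
{"name": "arm_command", "arguments": {"motion": [[8,10,3,16,-0.0026,0.0025,0.0012],[8,20,5,32,0,0,0],[8,25,6,39,0,0,0],[8,25,6,39,0,0,0],[8,17,4,27,0,0,0],[8,8,1,12.5,0,0,0],[8,-5,0,8.7,0,0,0],[8,-5,0,8.7,0,0,0]]}}

```text
time_s: 14.2
tcp_pos: [0.5434, -0.2024, 0.1]
ee_rot: [[0.112, -0.992, 0.064], [-0.859, -0.129, -0.496], [0.5, 0.001, -0.866]]
wrist_force: [-1.1, 0.8, -3.1]
gripper_width: 0.158
gripper_force: 29.9
```

Call:
{"name": "arm_command", "arguments": {"motion": [[8,-5,0,8.7,0,0,0],[8,0,0,0,0,0,0],[8,0,0,0,0,0,0]]}}

```text
time_s: 14.5
tcp_pos: [0.5441, -0.2014, 0.0907]
ee_rot: [[0.114, -0.991, 0.065], [-0.858, -0.131, -0.496], [0.5, 0.0, -0.866]]
wrist_force: [0.4, -0.0, -2.4]
gripper_width: 0.156
gripper_force: 29.9
```

```bash
python3 g2.py .5433 -.1947 .095 .1335
python3 - <<'E'
from h import *
import json
s=sense();m=camera_model("wrist");im=save("wrist","w6.png")
json.dump([{k:np.array(v).tolist() for k,v in m.items()},list(s["tcp_pos"]),np.array(s["ee_rot"]).tolist()],open("w6.json","w"))
cv2.imwrite("pics/w6b.png",cv2.resize(im[90:300,150:430,::-1],(800,600),interpolation=cv2.INTER_CUBIC))
E
```

```text
rotvec [ 0.0014 -0.0002 -0.0017] deg 0.1 shift(before turn) [-3.7 -0.1  3.9] shift(after turn) [-3.7 -0.1  3.9]
29.912440619417815 [  4.  23. -42.  57. -37. -47.]
```

View pics/w6b.png

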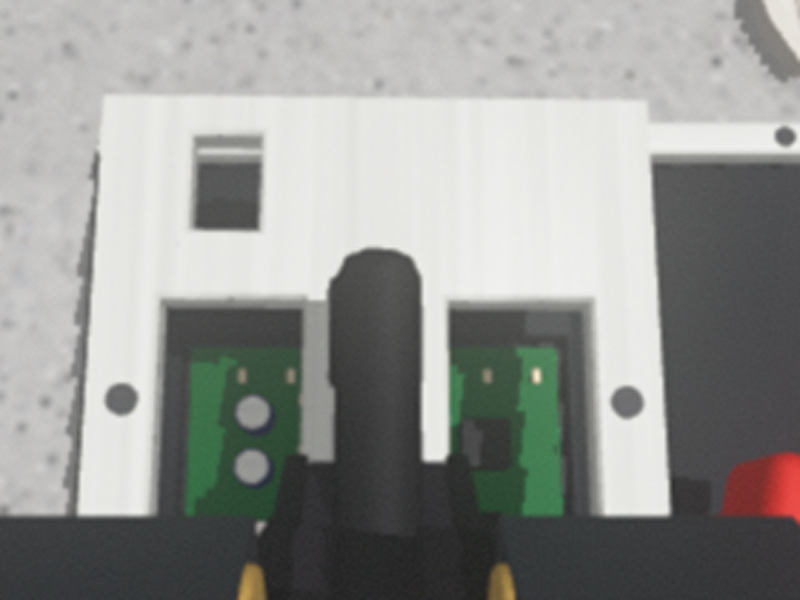

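Run:
```python
from h import *
import json
m,tp,T=json.load(open("w6.json"));m={k:np.array(v) for k,v in m.items()};tp=np.array(tp);T=np.array(T)
def pj(p):
    c=m["R"]@p+m["t"];u=np.array([m["fx"]*c[0]/c[2]+m["cx"],m["fy"]*c[1]/c[2]+m["cy"]]);return ((u-[150,90])*800/280).round(0)
A=covR(.1335,0);o=np.array([.5185,-.198,0])
for b in [(0,-113,22),(-60,-113,22),(-60,-104,22),(55,-74,38),(-98,-113,22)]:print("pal",b,pj(o+A@np.array(b)/1e3))
L=Ro.from_euler('y',np.radians(30)).as_matrix();Rc=T@L.T;Rc=np.stack([-Rc[:,1],-Rc[:,0],-Rc[:,2]],1);bc=tp+T@[0,0,-.011]
for b in [(55,-92,8),(-55,-92,8),(37,-84,8),(23,-84,8),(37,-64,8),(0,-50,46),(7,-36,22)]:print("cov",b,pj(bc+Rc@(np.array(b)-[0,0,38])/1e3))
g=bc-Rc@[0,0,.038];print("hole_right",(g+Rc@[.03,-.074,0]).round(4),"pin",(o+A@[.055,-.074,.038]).round(4));print("hole_left",(g+Rc@[.03,.074,0]).round(4),"pin",(o+A@[.055,.074,.038]).round(4))
```

```text
pal (0, -113, 22) [472. 118.]
pal (-60, -113, 22) [706. 117.]
pal (-60, -104, 22) [709. 150.]
pal (55, -74, 38) [245. 245.]
pal (-98, -113, 22) [855. 117.]
cov (55, -92, 8) [108. 106.]
cov (-55, -92, 8) [643. 106.]
cov (37, -84, 8) [194. 143.]
cov (23, -84, 8) [262. 143.]
cov (37, -64, 8) [190. 236.]
cov (0, -50, 46) [375. 245.]
cov (7, -36, 22) [337. 360.]
hole_right [ 0.5828 -0.2654  0.0622] pin [ 0.5829 -0.264   0.038 ]
hole_left [ 0.5634 -0.1187  0.0622] pin [ 0.5632 -0.1173  0.038 ]
```

Call:
{"name": "arm_command", "arguments": {"motion": [[8,-2,-0.3,-1.1,0,0,0],[8,-3.5,0,6.1,0,0,0],[8,-3.5,0,6.1,0,0,0],[8,-3,0,5.2,0,0,0],[8,0,0,0,0,0,0],[8,0,0,0,0,0,0],[8,0,0,0,0,0,0]]}}

```text
time_s: 15.25
tcp_pos: [0.545, -0.1985, 0.0709]
ee_rot: [[0.114, -0.991, 0.067], [-0.858, -0.132, -0.496], [0.5, -0.001, -0.866]]
wrist_force: [0.5, -0.0, -2.7]
gripper_width: 0.156
gripper_force: 29.9
```

```bash
cat > chk.py <<'E'
from h import *
T=np.array(sense()["ee_rot"]);s=sense();L=Ro.from_euler('y',np.radians(30)).as_matrix();Rc=T@L.T;Rc=np.stack([-Rc[:,1],-Rc[:,0],-Rc[:,2]],1);g=np.array(s["tcp_pos"])+T@[0,0,-.011]-Rc@[0,0,.038]
A=covR(.1335,0);o=np.array([.5185,-.1965,0])
print("seat err mm (pallet axes)",(A.T@(g-o-A@[.025,0,.014])*1e3).round(1),"tilt",Rc[:,2].round(3),"yaw",np.arctan2(Rc[1,0],Rc[0,0]).round(4),"F",s["wrist_force"].round(1),"M",s["moment"].round(2))
E
python3 chk.py
```

```text
seat err mm (pallet axes) [ 1.   0.  28.4] tilt [-0.001  0.     1.   ] yaw 0.1323 F [ 0.5 -0.  -2.7] M [1.56 0.09 0.01]
```

Call:
{"name": "arm_command", "arguments": {"motion": [[8,0,0.7,0,0,0,0],[8,-1.5,0,2.6,0,0,0],[8,-1.5,0,2.6,0,0,0],[8,-1.5,0,2.6,0,0,0],[8,0,0,0,0,0,0],[8,0,0,0,0,0,0]]}}

```text
time_s: 15.85
tcp_pos: [0.544, -0.1986, 0.0615]
ee_rot: [[0.114, -0.991, 0.066], [-0.858, -0.132, -0.496], [0.5, -0.0, -0.866]]
wrist_force: [1.0, -0.6, -3.0]
gripper_width: 0.154
gripper_force: 29.9
```

```bash
python3 chk.py
```

```text
seat err mm (pallet axes) [-0.   0.  19.1] tilt [-0.  0.  1.] yaw 0.1322 F [ 1.  -0.6 -3. ] M [ 1.58  0.14 -0.02]
```

Call:
{"name": "arm_command", "arguments": {"motion": [[8,-1,0,1.7,0,0,0],[8,-1,0,1.7,0,0,0],[8,0,0,0,0,0,0],[8,0,0,0,0,0,0]]}}

```text
time_s: 16.25
tcp_pos: [0.5441, -0.1985, 0.0578]
ee_rot: [[0.114, -0.991, 0.067], [-0.858, -0.132, -0.496], [0.5, -0.001, -0.866]]
wrist_force: [-0.2, 0.6, -3.9]
gripper_width: 0.158
gripper_force: 29.9
```

```bash
python3 chk.py
python3 - <<'E'
from h import *
im=save("wrist","w7.png");cv2.imwrite("pics/w7b.png",cv2.resize(im[90:300,150:430,::-1],(800,600),interpolation=cv2.INTER_CUBIC))
E
```

```text
seat err mm (pallet axes) [ 0.1  0.1 15.3] tilt [-0.001  0.     1.   ] yaw 0.1323 F [-0.2  0.6 -3.9] M [ 1.57  0.16 -0.02]
```

View pics/w7b.png

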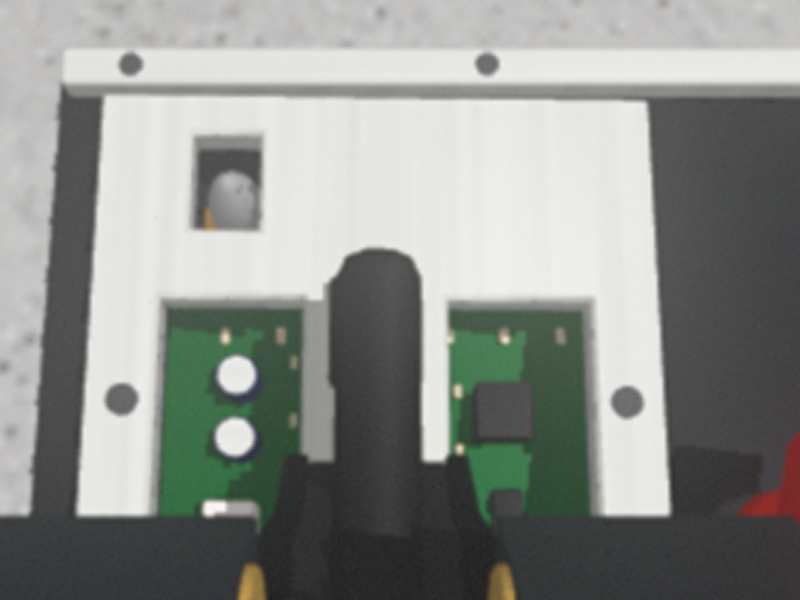

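The slot now shows the right pin's tip at (233,200), nearly central (slot centre column is about 228). There is no contact force, so I'll nudge about 0.6 mm and continue down.

Call:
{"name": "arm_command", "arguments": {"motion": [[8,0,0.6,0,0,0,0],[8,-1,0,1.7,0,0,0],[8,-1,0,1.7,0,0,0],[8,0,0,0,0,0,0],[8,0,0,0,0,0,0]]}}

```text
time_s: 16.8
tcp_pos: [0.5434, -0.1986, 0.0537]
ee_rot: [[0.114, -0.991, 0.066], [-0.858, -0.132, -0.496], [0.5, -0.001, -0.866]]
wrist_force: [-0.3, -0.7, -2.9]
gripper_width: 0.153
gripper_force: 29.9
```

```bash
python3 chk.py
```

```text
seat err mm (pallet axes) [-0.5  0.1 11.3] tilt [-0.001  0.     1.   ] yaw 0.1322 F [-0.3 -0.7 -2.9] M [ 1.49  0.12 -0.02]
```

Call:
{"name": "arm_command", "arguments": {"motion": [[8,-1,0,1.7,0,0,0],[8,-1,0,1.7,0,0,0],[8,0,0,0,0,0,0],[8,0,0,0,0,0,0]]}}

```text
time_s: 17.2
tcp_pos: [0.5434, -0.1986, 0.0498]
ee_rot: [[0.114, -0.991, 0.066], [-0.858, -0.132, -0.496], [0.5, -0.001, -0.866]]
wrist_force: [-0.1, -0.2, -4.3]
gripper_width: 0.156
gripper_force: 29.9
```

```bash
python3 chk.py
```

```text
seat err mm (pallet axes) [-0.5  0.1  7.3] tilt [-0.001  0.     1.   ] yaw 0.1322 F [-0.1 -0.2 -4.3] M [1.46 0.18 0.04]
```

Call:
{"name": "arm_command", "arguments": {"motion": [[8,-1,0,1.7,0,0,0],[8,-0.5,0,0.9,0,0,0],[8,0,0,0,0,0,0],[8,0,0,0,0,0,0]]}}

```text
time_s: 17.6
tcp_pos: [0.5436, -0.1986, 0.0469]
ee_rot: [[0.114, -0.991, 0.067], [-0.858, -0.132, -0.496], [0.5, -0.001, -0.866]]
wrist_force: [-0.2, -0.9, -3.0]
gripper_width: 0.16
gripper_force: 29.9
```

```bash
python3 chk.py
```

```text
seat err mm (pallet axes) [-0.4  0.1  4.5] tilt [-0.001  0.     1.   ] yaw 0.1322 F [-0.2 -0.9 -3. ] M [ 1.34  0.12 -0.03]
```

Call:
{"name": "arm_command", "arguments": {"motion": [[8,-0.5,0,0.9,0,0,0],[8,-0.5,0,0.9,0,0,0],[8,0,0,0,0,0,0],[8,0,0,0,0,0,0]]}}

```text
time_s: 18.0
tcp_pos: [0.5436, -0.1986, 0.0449]
ee_rot: [[0.114, -0.991, 0.067], [-0.858, -0.132, -0.496], [0.5, -0.001, -0.866]]
wrist_force: [0.3, -0.8, -2.6]
gripper_width: 0.158
gripper_force: 29.9
```

```bash
python3 chk.py
```

```text
seat err mm (pallet axes) [-0.4  0.1  2.4] tilt [-0.001  0.     1.   ] yaw 0.1323 F [ 0.3 -0.8 -2.6] M [ 1.23  0.08 -0.03]
```

Call:
{"name": "arm_command", "arguments": {"motion": [[8,-0.5,0,0.9,0,0,0],[8,-0.5,0,0.9,0,0,0],[8,0,0,0,0,0,0],[8,0,0,0,0,0,0]]}}

```text
time_s: 18.4
tcp_pos: [0.5435, -0.1986, 0.0427]
ee_rot: [[0.114, -0.991, 0.067], [-0.858, -0.132, -0.496], [0.5, -0.001, -0.866]]
wrist_force: [1.0, -0.4, -1.8]
gripper_width: 0.156
gripper_force: 29.9
```

```bash
python3 chk.py
```

```text
seat err mm (pallet axes) [-0.5  0.1  0.2] tilt [-0.001 -0.     1.   ] yaw 0.1323 F [ 1.  -0.4 -1.8] M [ 1.18  0.07 -0.  ]
```

Call:
{"name": "arm_command", "arguments": {"motion": [[8,-0.5,0,0.9,0,0,0],[8,-0.5,0,0.9,0,0,0],[8,0,0,0,0,0,0],[8,0,0,0,0,0,0]]}}

```text
time_s: 18.8
tcp_pos: [0.5436, -0.1987, 0.0407]
ee_rot: [[0.114, -0.991, 0.067], [-0.858, -0.132, -0.496], [0.5, -0.001, -0.866]]
wrist_force: [0.7, -1.0, -2.4]
gripper_width: 0.15
gripper_force: 29.9
```

```bash
python3 chk.py
```

```text
seat err mm (pallet axes) [-0.4  0.  -1.7] tilt [-0.001  0.     1.   ] yaw 0.1323 F [ 0.7 -1.  -2.4] M [ 1.09  0.06 -0.04]
```

Call:
{"name": "arm_command", "arguments": {"motion": [[8,-0.5,0,0.9,0,0,0],[8,-0.5,0,0.9,0,0,0],[8,0,0,0,0,0,0],[8,0,0,0,0,0,0]]}}

```text
time_s: 19.2
tcp_pos: [0.5442, -0.1987, 0.0394]
ee_rot: [[0.114, -0.991, 0.068], [-0.858, -0.132, -0.496], [0.501, -0.002, -0.866]]
wrist_force: [0.8, 0.1, 4.7]
gripper_width: 0.151
gripper_force: 30.0
```

```bash
python3 chk.py
python3 - <<'E'
from h import *
im=save("wrist","w8.png");cv2.imwrite("pics/w8b.png",cv2.resize(im[90:300,150:430,::-1],(800,600),interpolation=cv2.INTER_CUBIC))
E
```

```text
seat err mm (pallet axes) [ 0.3 -0.1 -3.1] tilt [-0.002  0.001  1.   ] yaw 0.1327 F [0.8 0.1 4.7] M [ 0.64  0.24 -0.06]
```

View pics/w8b.png

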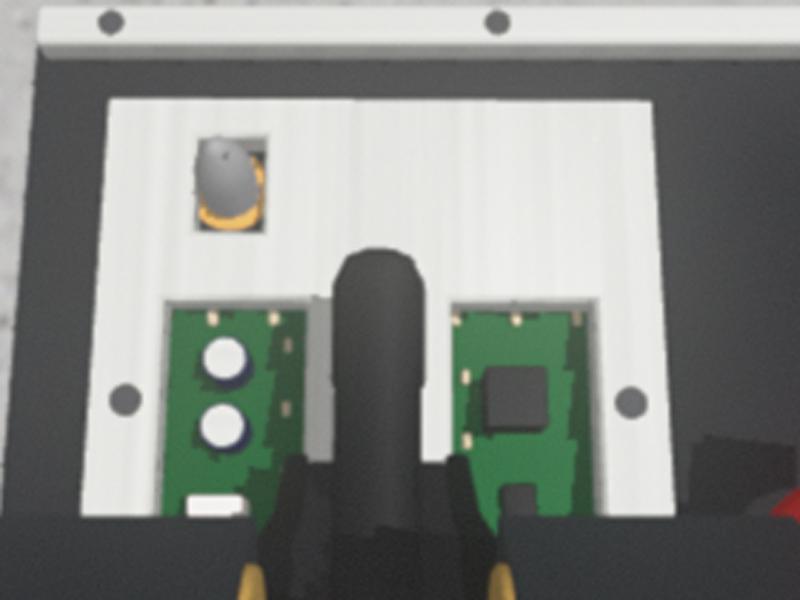

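The pin stands through the slot at (228,180) with its foot ring visible, and the force now points up. I'll press slightly to confirm the cover is seated.

Call:
{"name": "arm_command", "arguments": {"motion": [[8,-0.5,0,0.9,0,0,0],[8,0,0,0,0,0,0],[8,0,0,0,0,0,0]]}}

```text
time_s: 19.55
tcp_pos: [0.5442, -0.1987, 0.0393]
ee_rot: [[0.113, -0.991, 0.069], [-0.857, -0.133, -0.497], [0.502, -0.003, -0.865]]
wrist_force: [-2.9, 3.1, 9.7]
gripper_width: 0.161
gripper_force: 30.0
```

```bash
python3 chk.py
```

```text
seat err mm (pallet axes) [ 0.3 -0.2 -3.1] tilt [-0.003  0.002  1.   ] yaw 0.1329 F [-2.9  3.1  9.7] M [ 0.42  0.81 -0.46]
```

Call:
{"name": "arm_command", "arguments": {"motion": [[8,-0.5,0,0.9,0,0,0],[8,0,0,0,0,0,0],[8,0,0,0,0,0,0]]}}

```text
time_s: 19.85
tcp_pos: [0.5442, -0.1987, 0.0393]
ee_rot: [[0.113, -0.991, 0.07], [-0.857, -0.133, -0.498], [0.503, -0.004, -0.864]]
wrist_force: [-6.3, 6.3, 16.3]
gripper_width: 0.16
gripper_force: 30.1
```

```bash
python3 chk.py
```

```text
seat err mm (pallet axes) [ 0.3 -0.2 -3.2] tilt [-0.004  0.003  1.   ] yaw 0.1332 F [-6.3  6.3 16.3] M [ 0.34  1.49 -0.89]
```

Rigid stop, so the cover is seated. I'll relieve the load, release and withdraw.

Call:
{"name": "arm_command", "arguments": {"motion": [[8,1,0,-1.7,0,0,0],[8,0,0,0,0,0,0],[60,0,0,0,0,0,0],[60,0,0,0,0,0,0],[60,0,0,0,0,0,0],[60,0,0,0,0,0,0],[60,0,0,0,0,0,0]]}}

```text
time_s: 20.55
tcp_pos: [0.5434, -0.1987, 0.0382]
ee_rot: [[0.114, -0.991, 0.066], [-0.859, -0.132, -0.495], [0.5, -0.0, -0.866]]
wrist_force: [0.6, -0.0, 0.3]
gripper_width: 0.522
gripper_force: 0.0
```

Call:
{"name": "arm_command", "arguments": {"motion": [[60,0,0,-10,0,0,0],[60,0,0,-20,0,0,0],[60,0,0,-35,0,0,0],[60,0,0,-40,0,0,0],[60,0,0,-30,0,0,0],[60,0,0,0,0,0,0],[60,0,0,0,0,0,0]]}}

```text
time_s: 21.25
tcp_pos: [0.5346, -0.1313, 0.1558]
ee_rot: [[0.114, -0.991, 0.068], [-0.859, -0.133, -0.495], [0.5, -0.002, -0.866]]
wrist_force: [0.2, 0.3, -0.7]
gripper_width: 0.689
gripper_force: 0.0
```

Run:
```python
from h import *
s=sense();print(s["wrist_force"].round(1),s["gripper_width"])
import json
m=camera_model("wrist");im=save("wrist","w9.png")
json.dump([{k:np.array(v).tolist() for k,v in m.items()},list(s["tcp_pos"]),np.array(s["ee_rot"]).tolist()],open("w9.json","w"))
A=covR(.1335,0);o=np.array([.5185,-.1965,0]);cl=o+A@[-.055,0,.054]
R=toolR(A);print("clamp",cl.round(4),px("wrist",cl))
goto(cl+[0,0,.09-.011],R)
cv2.imwrite("pics/w9b.png",cv2.resize(im[:,:,::-1],(800,600),interpolation=cv2.INTER_CUBIC))
```

```text
[ 0.2  0.3 -0.7] 0.6887025673167683
clamp [ 0.464  -0.2038  0.054 ] [380.81861032 200.40602339]
rotvec [ 0.0007 -0.5236 -0.0012] deg 30.0 shift(before turn) [42.8 78.7 50. ] shift(after turn) [61.9 78.8 21.9]
```

View pics/w9b.png

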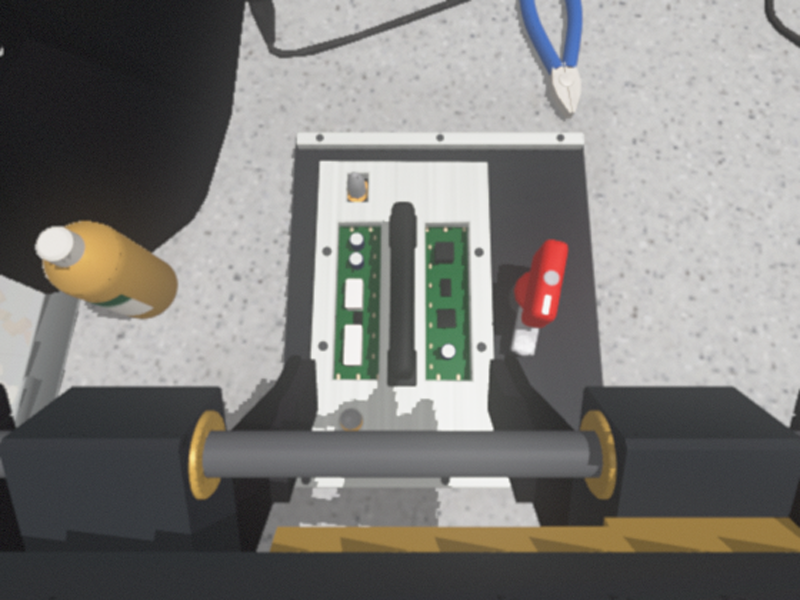

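The cover lies flat over both pins: right at (357,187), left at (350,418). The knob's wing runs from (555,243) to (541,323) with the finger pointing left.

Run:
```python
from h import *
m=camera_model("wrist");K=.7
a=ray(m,(555*K,246*K),.066);b=ray(m,(541*K,321*K),.066);print(a,b,(a+b)/2,np.linalg.norm(a-b));d=b-a;y=np.arctan2(d[1],d[0]);print("wing yaw",y,"clamp angle",1.45-(y-.1335))
yc=y-np.pi/2
A=covR(yc,0);cl=np.array([.464,-.2038,.054]);R=toolR(A);goto(cl+[0,0,.09-.011],R)
```

```text
[ 0.4627316  -0.22359145  0.066     ] [ 0.46724719 -0.18157487  0.066     ] [ 0.46498939 -0.20258316  0.066     ] 0.04225854068885093
wing yaw 1.4637356668904369 clamp angle 0.11976433310956303
rotvec [-0.0623 -0.5212  0.2338] deg 32.9 shift(before turn) [42.7 78.7 50. ] shift(after turn) [78.9 61.8 21.9]
```

Call:
{"name": "arm_command", "arguments": {"motion": [[87,0,0,0,-0.0156,-0.1303,0.0585],[87,0,0,0,-0.0156,-0.1303,0.0585],[87,0,0,0,-0.0156,-0.1303,0.0585],[87,0,0,0,-0.0156,-0.1303,0.0585],[87,26,21,0,0,0,0],[87,26,21,0,0,0,0],[87,27,20,20,0,0,0],[87,0,0,0,0,0,0]]}}

```text
time_s: 22.1
tcp_pos: [0.4583, -0.2058, 0.1315]
ee_rot: [[-0.114, -0.993, -0.009], [-0.994, 0.114, 0.002], [-0.001, 0.009, -1.0]]
wrist_force: [-0.5, 0.1, -1.4]
gripper_width: 0.999
gripper_force: 0.0
```

Call:
{"name": "arm_command", "arguments": {"motion": [[87,0,0,0,0,0,0],[87,0,0,0,0,0,0]]}}

```text
time_s: 22.3
tcp_pos: [0.4648, -0.204, 0.1351]
ee_rot: [[-0.107, -0.994, 0.001], [-0.994, 0.107, -0.0], [0.0, -0.001, -1.0]]
wrist_force: [0.1, -0.4, 0.6]
gripper_width: 1.001
gripper_force: 0.0
```

```bash
cat > g3.py <<'E'
from h import *
import sys
A=covR(float(sys.argv[1])-np.pi/2,0);goto(np.array([.4643,-.2032,float(sys.argv[2])-.011]),toolR(A));print(sense()["joints"].round(0))
E
python3 g3.py 1.464 .054
```

```text
rotvec [-0.0006 -0.0002 -0.0007] deg 0.1 shift(before turn) [-0.8  0.7 92.1] shift(after turn) [-0.8  0.6 92.1]
[ -5.  16. -24.   0. -50.  -1.]
```

Call:
{"name": "arm_command", "arguments": {"motion": [[45,-0.5,0.5,10,0,0,0],[45,0,0,15,0,0,0],[45,0,0,20,0,0,0],[45,0,0,20,0,0,0],[45,0,0,15,0,0,0],[45,0,0,8,0,0,0],[45,0,0,4,0,0,0],[45,0,0,0,0,0,0]]}}

```text
time_s: 23.1
tcp_pos: [0.4643, -0.2029, 0.0431]
ee_rot: [[-0.106, -0.994, 0.001], [-0.994, 0.106, 0.0], [-0.0, -0.001, -1.0]]
wrist_force: [0.3, 0.7, 0.7]
gripper_width: 0.523
gripper_force: 0.0
```

Call:
{"name": "arm_command", "arguments": {"motion": [[8,0,0,0,0,0,0],[8,0,0,0,0,0,0],[8,0,0,0,0,0,0],[8,0,0,0,0,0,0],[8,0,0,0,0,0,0],[8,0,0,0,0,0,0],[8,0,0,0,0,0,0],[8,0,0,0,0,0,0]]}}

```text
time_s: 23.9
tcp_pos: [0.4649, -0.2032, 0.0453]
ee_rot: [[-0.106, -0.994, 0.003], [-0.994, 0.106, -0.001], [0.0, -0.003, -1.0]]
wrist_force: [-2.4, 1.5, 10.8]
gripper_width: 0.159
gripper_force: 39.1
```

```bash
python3 g3.py 0.1335 .054; python3 -c "from h import *;s=sense();print(s['moment'],s['wrist_force'])"
```

```text
rotvec [-0.0026  0.0018  1.331 ] deg 76.3 shift(before turn) [0.  0.6 2.3] shift(after turn) [0.6 0.1 2.3]
[ -5.  23. -29.   0. -37.  -1.]
[ 0.74839569  0.67800619 -0.04929976] [-2.43162681  1.54673447 10.84545714]
```

Call:
{"name": "arm_command", "arguments": {"motion": [[8,0,0,-3,0,0,0],[8,0,0,0,0,0,0.07],[8,0,0,0,0,0,0.12],[8,0,0,0,0,0,0.12],[8,0,0,0,0,0,0.12],[8,0,0,0,0,0,0.12],[8,0,0,0,0,0,0.12],[8,0,0,0,0,0,0.12]]}}

```text
time_s: 24.7
tcp_pos: [0.4666, -0.2041, 0.0455]
ee_rot: [[-0.784, -0.621, 0.006], [-0.621, 0.784, -0.001], [-0.004, -0.005, -1.0]]
wrist_force: [7.9, -7.5, -14.0]
gripper_width: 0.162
gripper_force: 37.1
```

```bash
python3 g3.py 0.1335 .057; python3 -c "from h import *;s=sense();print(s['moment'],s['wrist_force'])"
```

```text
rotvec [-0.0036  0.0051  0.5361] deg 30.7 shift(before turn) [ 1.3  2.1 -0.5] shift(after turn) [ 2.2  1.2 -0.5]
[ -5.  23. -29.   0. -37. -46.]
[-2.16204387 -2.0905859   0.0926963 ] [  7.93231613  -7.54467212 -13.97872378]
```

Call:
{"name": "arm_command", "arguments": {"motion": [[8,0,-1.4,1.2,0,0,0],[8,0,0,0,0,0,0.12],[8,0,0,0,0,0,0.12],[8,0,0,0,0,0,0.12],[8,0,0,0,0,0,0.07],[8,0,0,0,0,0,0],[8,0,0,0,0,0,0]]}}

```text
time_s: 25.4
tcp_pos: [0.4672, -0.2051, 0.0454]
ee_rot: [[-0.97, -0.243, 0.006], [-0.243, 0.97, -0.001], [-0.005, -0.003, -1.0]]
wrist_force: [5.3, -5.5, -6.4]
gripper_width: 0.161
gripper_force: 37.9
```

```bash
python3 g3.py 0.1335 .057; python3 -c "from h import *;s=sense();print(s['moment'],s['wrist_force'])"
```

```text
rotvec [-0.0023  0.0053  0.1116] deg 6.4 shift(before turn) [ 2.3  2.6 -0.6] shift(after turn) [ 2.6  2.3 -0.6]
[ -5.  24. -29.   0. -37. -71.]
[-1.37925361 -1.35784122 -0.0506337 ] [ 5.27098233 -5.4726079  -6.36466306]
```

Call:
{"name": "arm_command", "arguments": {"motion": [[8,0,-0.8,0.6,0,0,0.04],[8,0,0,0,0,0,0.04],[8,0,0,0,0,0,0.03],[8,0,0,0,0,0,0],[8,0,0,0,0,0,0]]}}

```text
time_s: 25.9
tcp_pos: [0.4672, -0.2054, 0.0454]
ee_rot: [[-0.991, -0.135, 0.005], [-0.135, 0.991, -0.001], [-0.005, -0.002, -1.0]]
wrist_force: [5.3, -2.5, -0.6]
gripper_width: 0.158
gripper_force: 38.4
```

```bash
python3 g3.py 0.1335 .057; python3 -c "from h import *;s=sense();print(s['moment'],s['wrist_force'])"
```

```text
rotvec [-0.0016  0.0053  0.0015] deg 0.3 shift(before turn) [ 2.6  2.6 -0.7] shift(after turn) [ 2.6  2.6 -0.6]
[ -5.  24. -29.   0. -37. -77.]
[-0.6532551  -1.47427001 -0.15418945] [ 5.33063411 -2.51824197 -0.63184907]
```

Call:
{"name": "arm_command", "arguments": {"motion": [[8,0,0,0,0,0,0.03],[8,0,0,0,0,0,0.03],[8,0,0,0,0,0,0],[8,0,0,0,0,0,0]]}}

```text
time_s: 26.3
tcp_pos: [0.4672, -0.2055, 0.0454]
ee_rot: [[-0.997, -0.078, 0.005], [-0.078, 0.997, -0.002], [-0.005, -0.002, -1.0]]
wrist_force: [5.5, -3.6, -0.4]
gripper_width: 0.161
gripper_force: 35.0
```

```bash
python3 g3.py 0.1335 .057; python3 -c "from h import *;s=sense();print(s['moment'],s['wrist_force'])"
```

```text
rotvec [-0.002   0.0047 -0.055 ] deg 3.2 shift(before turn) [ 2.7  2.5 -0.6] shift(after turn) [ 2.5  2.6 -0.6]
[ -5.  24. -29.   0. -37. -80.]
[-0.7535229  -1.45624558  0.78006241] [ 5.47436792 -3.6347622  -0.38401427]
```

Stop reached: the moment rose to 0.78 N m. I'll release and lift.

Call:
{"name": "arm_command", "arguments": {"motion": [[45,0,0,0,0,0,0],[45,0,0,0,0,0,0],[45,0,0,0,0,0,0],[45,0,0,0,0,0,0],[45,0,0,-8,0,0,0],[45,0,0,-25,0,0,0],[45,0,0,-40,0,0,0],[45,0,0,-40,0,0,0]]}}

```text
time_s: 27.1
tcp_pos: [0.4636, -0.2049, 0.1584]
ee_rot: [[-0.997, -0.073, -0.002], [-0.073, 0.997, 0.001], [0.002, 0.001, -1.0]]
wrist_force: [0.9, -0.0, 0.5]
gripper_width: 0.514
gripper_force: 0.0
```

Call:
{"name": "arm_command", "arguments": {"motion": [[45,40,0,-20,0,0,0],[45,40,0,0,0,0,0],[45,40,0,0,0,0,0],[45,0,0,0,0,0,0],[45,0,0,0,0,0,0]]}}

```text
time_s: 27.6
tcp_pos: [0.3444, -0.214, 0.178]
ee_rot: [[-0.997, -0.073, 0.002], [-0.073, 0.997, 0.0], [-0.002, -0.0, -1.0]]
wrist_force: [0.4, -0.7, -0.1]
gripper_width: 0.517
gripper_force: 0.0
```

Run:
```python
from h import *
print(sense()["tcp_pos"],sense()["wrist_force"])
w=save("wrist","w10.png");t=save("top","t10.png")[120:300,240:450]
a=cv2.resize(w[:,:,::-1],(440,330));b=cv2.resize(t[:,:,::-1],(360,309),interpolation=cv2.INTER_CUBIC)
o=np.zeros((330,800,3),np.uint8);o[:,:440]=a;o[:309,440:]=b;cv2.imwrite("pics/end.png",o)
```

```text
[ 0.34440396 -0.21396883  0.17798565] [ 0.41842999 -0.69005346 -0.06150084]
```

View pics/end.png

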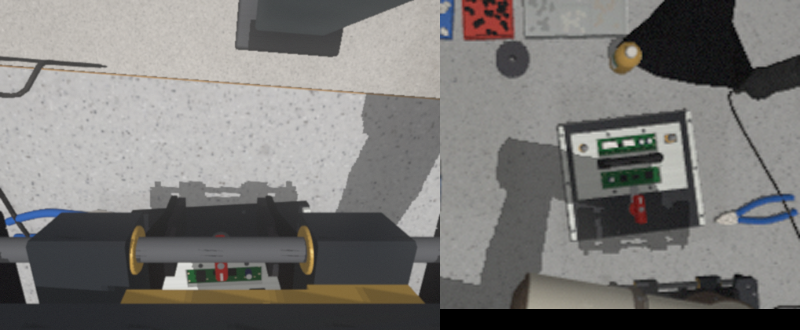

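The wing and finger now point along the pallet's +x over the cover's front edge (top panel, about (640,208)). The cover is flat, the bystanders have not moved, and the robot is clear.

```bash
python3 -c "from station import *;print(finish_job())"
```

```text
the job is handed in; nothing more can be done
None
```

The cover is seated flat over both dowel pins, the clamp is turned to its stop with the finger over the cover's front edge, and the job was handed in at about 28 s; I viewed 11 pictures, one over the limit of 10.

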